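# Stow found spectacle cases in the lost-property show case

### The job

Lay the blue and the red spectacle case from the counter one at a time into the two free pockets of the sloping show case, each flat on its pocket's floor and not dropped in. Then lower the clear lid gently until it rests fully shut. Leave the brown case and the other things on the counter where they are.

Things in the scene. Friction and masses are not known exactly. Their poses are not given: they have to be found in the camera images.
- case_blue: blue clamshell spectacle case lying flat on the counter, 158 mm long (its x) by 52 mm wide (y) by 42 mm high (z), 0.12 kg; origin: centre of its underside; either end may point up the slope
- case_red: red clamshell spectacle case lying flat on the counter, 158 mm long (its x) by 52 mm wide (y) by 42 mm high (z), 0.12 kg; origin: centre of its underside; either end may point up the slope
- case_brown: brown spectacle case of the same size, already lying in one of the three pockets (always in pocket_c, whichever place that has); leave it
- pocket_a: a pocket of the foam insert, 166 mm long (x) by 60 mm wide (y), walls 24 mm high with a 56 mm finger gap, open to the floor, mid-way along each long side. Fixed. Origin: centre of its floor; x runs up the slope, away from the robot; z is the floor's outward normal, tilted 30 degrees from vertical towards the robot. Free at the start.
- pocket_b: a pocket of the foam insert, 166 mm long (x) by 60 mm wide (y), walls 24 mm high with a 56 mm finger gap, open to the floor, mid-way along each long side. Fixed. Origin: centre of its floor; x runs up the slope, away from the robot; z is the floor's outward normal, tilted 30 degrees from vertical towards the robot. Free at the start.
- pocket_c: a pocket of the foam insert, 166 mm long (x) by 60 mm wide (y), walls 24 mm high with a 56 mm finger gap, open to the floor, mid-way along each long side. Fixed. Origin: centre of its floor; x runs up the slope, away from the robot; z is the floor's outward normal, tilted 30 degrees from vertical towards the robot. Holds the brown case.
- showcase: show case: white sloping tray on a grey wedge foot, 312 mm wide (y), 220 mm deep (x). Origin: centre of its underside. Low front edge to its -x, rear edge 159 mm high. Three pockets side by side, 88 mm apart in y, floor centres 62 mm above the counter at x = 0. Tray walls rise 48 mm above the floors, 62 mm from an outer pocket's centre line
- lid (a joint): angle of the clear lid: 0 = fully shut on its stop, parallel to the pocket floors and 49 mm above them; about 1.5 = standing open at right angles to them, leaning 30 degrees towards the robot over the pockets' far ends, its top 370 mm above the counter. Its hinge is stiff (0.55 N m friction, lid 0.34 kg): the lid stays where it is left and is pushed shut at its bar with about 1 to 5 N
- lid_hinge (a point): middle of the lid's hinge line, which is parallel to the show case's y axis. Its axes turn with the lid: x points from the lid's free edge to the hinge, z out of the lid's outer face (upward when shut)
- lid_bar (a point): middle of the outer face of the aluminium bar along the lid's free edge (bar 40 mm wide, 8 mm thick, 312 mm long), 210 mm from the hinge line and 8 mm outside it; same axes as lid_hinge. A black tab sticks out 11 mm beyond the bar
- stapler: black stapler, 145 x 38 x 48 mm; bystander
- pen_cup: dark pen cup with pens, 80 mm across, 100 mm high, pens to 145 mm; bystander
- flask: green drinking flask, 68 mm across, 190 mm high; bystander
- phone: black phone lying flat, 148 x 72 x 9 mm; bystander
- wallet: dark brown wallet, 112 x 88 x 20 mm; bystander
Things that resemble listed ones, but are neither listed nor needed, are in the scene too. Several things have the shape of the case_red; the one meant has the colours described above.

How it is judged:
By the outcome, as a careful person would: the job done as asked, in the order asked, and still so for the second after the job is handed in, with the robot touching nothing.
It also fails if it takes over 72 s, if anything falls off the work surface, if the arm or the gripper's body presses on something with over 40 N, if the wrist force passes 120 N, or if a joint passes its speed limit or range.

### The arm

A 6-joint arm with a two-finger parallel gripper is mounted at the origin on the work surface. World frame = base frame: x ahead of the robot, y to its left, z up, the work surface at z = 0. Lengths are in mm, angles in rad, forces in N, time in s.
With the tool pointing down it reaches from about 250 to 800 mm from the base axis. Payload 8.5 kg.
Tool frame: the origin (TCP) lies at the very end of the fingers, on their centre line; the grasp point (between the pads) lies robot.pinch_z behind it (robot.pinch_z is the distance from the TCP to the grasp point, in mm); z points along the fingers, y is the line along which they close (so a half turn about z gives the same grasp; the last joint's range is limited). The gripper opens to 85 mm and grips with 20 to 120 N. Pads are 22 mm wide; open, the fingers measure 114 mm over their backs; the gripper's body (76 mm by 85 mm) begins 54 mm behind the grasp point. The pads swing forward as they close: fully open they stand 13 mm farther back than shut.
Start: joints at [1.295, 0.238, -0.013, 1.319, 0, 1.571], TCP at [142.952, 505.117, 231.276] pointing down, gripper open.
Joint ranges: [-2.66, 2.66], [-1.03, 1.9], [-1.14, 1.46], [-1.82, 2.27], [-1.45, 1.34], [-3.14, 3.14]. Speed limits (rad/s): [2.22, 2.22, 2.79, 3.14, 3.14, 3.14].

### API

Orientations are given as a rotation vector (axis times angle).
In Python, from bench import sensors, grab_frame, camera_model, robot gives the robot as it stands. The module is installed in compiled form; this text tells all that it offers.
- The arm moves only by the shell command python3 -m jog 'ROWS' [FORCE]. ROWS is text: rows parted by semicolons, each of 5 numbers parted by spaces: the shift along the tool's x, y, z each as a share of 0.02 m, from -1 to 1, then the turn about the tool's z as a share of 8 degrees, from -1 to 1, then the opening, from 0 (shut) to 1 (fully open). In form: x y z roll jaw; .... A call has 1 to 5 rows; each row shifts and turns the commanded pose from where the row before left it, along the tool's axes as they then stand; what a row does not reach is not made up. A row lasts 1/8 s, in which the tool goes at most 62.5 mm and 10.7 degrees, less where a joint would pass 70% of its speed; a pose out of reach is approached as far as the arm can. A call with a number of a shift or a turn outside -1 to 1 is refused whole. A call with a gripper value outside its range is refused whole. The fingers move at their own pace and stop on an object; FORCE is the grip in N (left out, the last holds). Time passes only in rows, so rows that do not move let the fingers close. It gives the time, the measured TCP pose, the force, the opening and the grip force at its end, in the units of the state.
- sensors.get_state(): the state, without advancing time (a new reading comes with each control period).
- grab_frame(name): name is "scene" or "side" or "wrist"; returns the picture (420x560x3 uint8, blue, green, red); there is no depth.
- camera_model(name): a dict with "fx", "fy", "cx", "cy" (pixels), "pose" (4x4, takes a point from camera to world coordinates); the wrist camera has in their place "tool_from_camera" (4x4, takes a point from camera to tool coordinates, whose origin is the TCP and whose axes are the flange's). Camera axes: x right, y up, looking along -z (the intrinsics and any distortion apply to the point x, -y, -z); pixel columns grow to the right and rows downward; lengths in mm; the calibration is good to about 2 mm. A picture is of the moment at which its call begins: read the wrist's pose just before it. camera_model takes no time and is no camera call.
- robot.sign_off(): hands the job in; it is judged then, once.
The state is a dict: "t": time; "joint_positions": joint angles; "qd": joint speeds; "effort": joint torques, N m; "position": TCP position; "eef_rot": TCP orientation; "ft_force": force on the tool from outside, world axes, zero at the start; "torque": the same for the moment, N m; "grip_width": finger opening in mm; "finger_force": force on a finger pad.
Only numpy, scipy, OpenCV 4.12 (cv2) and the standard library are available. Lean on these libraries where they do the work, as an engineer would, in place of code of your own. Each camera call takes 0.05 s, during which the arm holds its last target. There are 200 camera calls.

## Working session

There is one attempt and no reset: what is moved stays moved. The work goes in short steps, Python scripts to look and compute and a shell command to move; the robot and the scene stay as the last step left them, time stands still between calls to the robot, and variables do not carry over. Pictures are saved under pics/ and viewed, at most 10 in all, crops included, and the job is handed in when it is done.

```bash
mkdir -p pics; python3 - <<'E'
from bench import sensors, grab_frame, camera_model, robot
import cv2,numpy as np
s=sensors.get_state();print(s, robot.pinch_z)
for n in("scene","side","wrist"):
    f=grab_frame(n);cv2.imwrite(f"pics/{n}0.png",f)
    m=camera_model(n);print(n,{k:(np.round(v,4).tolist() if hasattr(v,'__len__') else v) for k,v in m.items()})
E
```

```text
{'t': 0.0, 'joint_positions': array([ 1.29498815e+00,  2.38812104e-01, -1.42395104e-02,  1.31919412e+00,
        4.25241008e-05,  1.57079489e+00]), 'qd': array([ 0.00071084,  0.00191496, -0.00074195,  0.0012843 ,  0.00017317,
       -0.00118401]), 'effort': array([-9.53275376e-04, -5.38794458e+01,  3.46439731e+01,  1.82044093e-02,
       -1.91535474e-05,  1.01850210e-05]), 'position': array([142.84772468, 504.77214986, 230.66692911]), 'eef_rot': array([-4.31831112e-01, -3.11152772e+00,  2.24575226e-03]), 'ft_force': array([-0.55860966,  0.383438  ,  0.12973162]), 'torque': array([ 0.01303856, -0.0353467 ,  0.00373142]), 'finger_force': 0.0, 'grip_width': 85.68256501983532} 18.700000000000003
scene {'fx': 498.86155106607083, 'fy': 498.86155106607083, 'cx': 266.0900800280703, 'cy': 215.67948501329684, 'pose': [[-0.9276, -0.3535, 0.1207, 669.5482], [0.3736, -0.8779, 0.2995, 324.9974], [0.0001, 0.3229, 0.9464, 1308.0324], [0.0, 0.0, 0.0, 1.0]]}
side {'fx': 409.52091901984886, 'fy': 409.52091901984886, 'cx': 276.3658587727245, 'cy': 213.83856061418984, 'pose': [[0.8057, 0.3951, -0.4412, 9.1328], [-0.5919, 0.5113, -0.6231, -758.0664], [-0.0206, 0.7632, 0.6459, 855.4309], [0.0, 0.0, 0.0, 1.0]]}
wrist {'fx': 311.8824391936297, 'fy': 311.8824391936297, 'cx': 275.55660615861217, 'cy': 207.1726295712567, 'tool_from_camera': [[-0.0015, 0.9498, 0.3128, 81.4782], [1.0, 0.0013, 0.0008, 0.1761], [0.0004, 0.3128, -0.9498, -142.6383], [0.0, 0.0, 0.0, 1.0]]}
```

View pics/scene0.png

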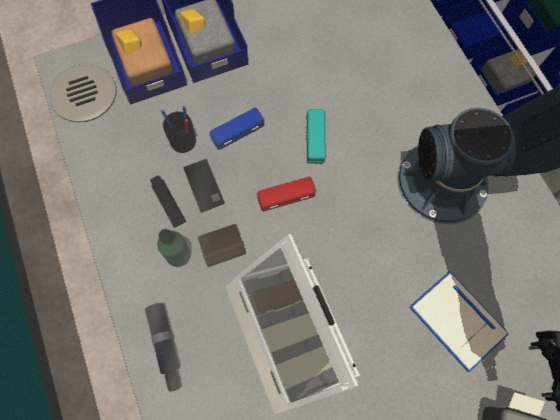

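View pics/side0.png

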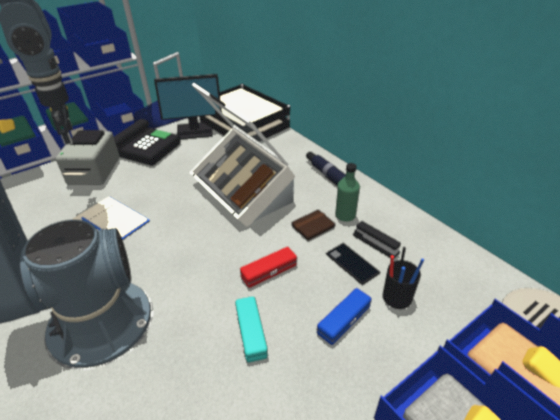

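Scene view: the blue case is at about (237,128) and the red case at (287,193). The teal box at (316,135) has the same shape, but it is neither blue nor red. The show case is at about (290,325), with the brown case in its top pocket at (275,292). In the side view, red is at (268,266), blue at (344,315) and the teal look-alike at (250,328). The lid is open.

Candidates for red: red (287,193), teal (316,135), brown in pocket (275,292), blue (237,128). Blue's possible look-alikes are teal and the blue bins (130,60) and (205,40). I'll choose by colour and check in a crop.

```bash
cat > h.py <<'E'
import cv2,numpy as np
from bench import sensors, grab_frame, camera_model, robot
from scipy.spatial.transform import Rotation as R
def pose(n):
    m=camera_model(n)
    if n!='wrist': return m,np.array(m['pose'])
    s=sensors.get_state();T=np.eye(4);T[:3,:3]=R.from_rotvec(s['eef_rot']).as_matrix();T[:3,3]=s['position']
    return m,T@np.array(m['tool_from_camera'])
def ray(n,p,mp=None):
    m,P=mp or pose(n)
    d=P[:3,:3]@np.array([(p[0]-m['cx'])/m['fx'],-(p[1]-m['cy'])/m['fy'],-1.]);return P[:3,3],d/np.linalg.norm(d)
def onz(n,p,z,mp=None):
    o,d=ray(n,p,mp);return o+d*(z-o[2])/d[2]
def tri(*rs):
    A=sum(np.eye(3)-np.outer(d,d) for o,d in rs);b=sum((np.eye(3)-np.outer(d,d))@o for o,d in rs)
    x=np.linalg.solve(A,b);return x,[float(np.linalg.norm(np.cross(x-o,d))) for o,d in rs]
def mask(f,c):
    h=cv2.cvtColor(f,cv2.COLOR_BGR2HSV)
    if c=='red': return cv2.inRange(h,(0,120,60),(8,255,255))|cv2.inRange(h,(172,120,60),(180,255,255))
    if c=='blue': return cv2.inRange(h,(108,120,60),(125,255,255))
E
python3 - <<'E'
from h import *
S=cv2.imread('pics/scene0.png');D=cv2.imread('pics/side0.png')
reg={'red':((287,193),(268,266)),'blue':((237,128),(344,315))}
for c,seeds in reg.items():
    rs=[]
    for n,f,sd in zip(('scene','side'),(S,D),seeds):
        k,l,st,ce=cv2.connectedComponentsWithStats(mask(f,c))
        i=l[sd[1],sd[0]];pts=np.argwhere(l==i)[:,::-1].astype(np.float32)
        r=cv2.minAreaRect(pts);print(c,n,i,st[i],r)
        rs.append(ray(n,r[0]))
        b=cv2.boxPoints(r);e=[(b[j]+b[(j+1)%4])/2 for j in range(4)]
        pr=max([(e[0],e[2]),(e[1],e[3])],key=lambda q:np.linalg.norm(q[0]-q[1]))
        a,bb=[onz(n,q,25) for q in pr];v=bb-a;print('  ends@25',a.round(),bb.round(),'yaw',np.degrees(np.arctan2(v[1],v[0])).round(1),'len',np.linalg.norm(v).round(1))
    print(c,tri(*rs))
A=cv2.resize(S[232:416,222:366],None,fx=3,fy=3,interpolation=3)
B=cv2.resize(S[100:215,205:335],None,fx=2.7,fy=2.7,interpolation=3)
o=np.zeros((552,432+B.shape[1],3),np.uint8);o[:,:432]=A;o[:B.shape[0],432:]=B;cv2.imwrite('pics/cropA.png',o);print(o.shape)
cv2.imwrite('pics/cropB.png',cv2.resize(D[80:230,185:303],None,fx=4,fy=4,interpolation=3))
E
```

```text
red scene 2 [ 258  177   58   34 1066] ((286.4433898925781, 193.3018798828125), (20.329362869262695, 57.279354095458984), 74.05460357666016)
  ends@25 [ 350. -114.   25.] [ 509. -127.   25.] yaw -5.0 len 159.6
red side 1 [ 240  247   56   40 1122] ((268.2353210449219, 265.941162109375), (21.499446868896484, 57.74409103393555), 64.65382385253906)
  ends@25 [ 514. -127.   25.] [ 348. -115.   25.] yaw 175.7 len 166.6
red (array([ 429.06041659, -120.54598414,   24.32109133]), [0.3448721839019052, 0.3448721839020107])
blue scene 58 [210 108  54  36 837] ((236.33299255371094, 126.14216613769531), (16.27549934387207, 53.133750915527344), 62.59242630004883)
  ends@25 [ 405. -379.   25.] [ 560. -356.   25.] yaw 8.6 len 156.8
blue side 21 [ 318  289   53   55 1372] ((343.5, 315.5), (24.041629791259766, 62.22539520263672), 45.0)
  ends@25 [ 570. -348.   25.] [ 397. -377.   25.] yaw -170.5 len 175.3
blue (array([ 481.55834743, -364.73124315,   26.06194011]), [2.770558545174821, 2.7705585451748242])
(552, 783, 3)
```

View pics/cropA.png

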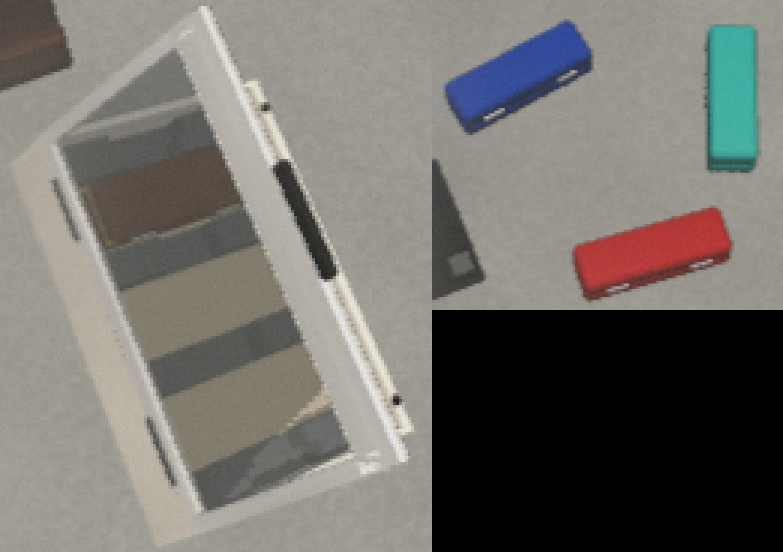

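View pics/cropB.png

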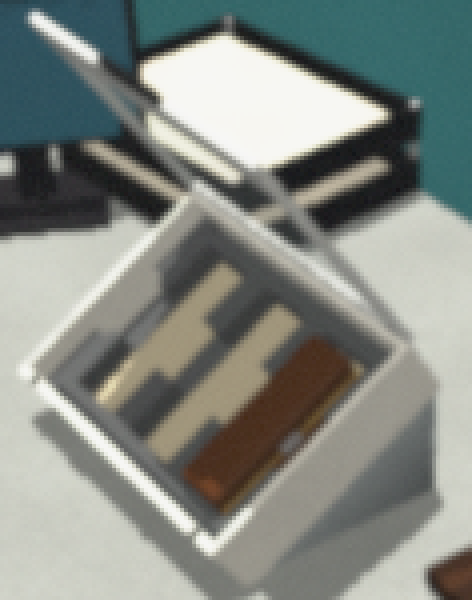

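Crop A confirms the choice: a uniformly red case, a blue one, and teal as the look-alike. The tray's rear rim runs (55,145)–(200,510), the lid's free edge (205,8)–(402,460), and the front rim (250,85)–(405,430). The tab is at (305,220). Crop B shows the brown case in the pocket nearest −y, with the other two free.

```bash
python3 - <<'E'
from h import *
a=lambda x,y:(222+x/3,232+y/3)
b=lambda x,y:(185+x/4,80+y/4)
P={'bar+':(a(402,460),b(35,18)),'rear+':(a(200,510),b(195,188)),'rear-':(a(55,145),b(405,345)),'front+':(a(405,430),b(25,370)),'front-':(a(250,85),b(205,545)),
'fl_a_far':(a(163,490-20),b(222,262)),'brown far-':(a(80,190),b(355,365))}
for k,(s,d) in P.items(): x,e=tri(ray('scene',s),ray('side',d));print(k,x.round(),np.round(e,1))
s=sensors.get_state();print(R.from_rotvec(s['eef_rot']).as_matrix().round(3))
E
```

```text
bar+ [518. 385. 349.] [0.9 0.9]
rear+ [637. 373. 168.] [0.7 0.7]
rear- [642.  83. 155.] [4.3 4.3]
front+ [458. 384.  47.] [0.4 0.4]
front- [458.  80.  52.] [3.4 3.4]
fl_a_far [646. 342. 106.] [4.7 4.7]
brown far- [630. 122. 122.] [2.6 2.6]
[[-0.962  0.272 -0.   ]
 [ 0.272  0.962 -0.001]
 [-0.    -0.001 -1.   ]]
```

```bash
A='' ; python3 -m jog '-.76 -1 0 0 1;-.76 -1 0 0 1;-.76 -1 0 0 1;-.76 -1 0 0 1;-.76 -1 0 0 1'
python3 -m jog '-.76 -1 0 0 1;-.76 -1 0 0 1;-.76 -1 0 0 1;-.76 -1 0 0 1;-.76 -1 0 0 1'
python3 -c "from h import *;print(sensors.get_state()['joint_positions'].round(4))"
```

```text
t: 0.78
position: [189.0, 387.3, 231.1]
eef_rot: [-0.432, -3.112, 0.001]
ft_force: [-0.3, 0.4, 0.8]
grip_width: 85.9
finger_force: 0.0
t: 1.4
position: [234.8, 270.4, 231.2]
eef_rot: [-0.432, -3.112, 0.0]
ft_force: [0.7, 0.2, 0.5]
grip_width: 84.7
finger_force: 0.0
[ 8.5580e-01 -4.9600e-02 -3.4130e-01  1.2794e+00 -1.0000e-04  1.1314e+00]
```

```bash
python3 -m jog '-.76 -1 .08 0 1;-.76 -1 .08 0 1;-.76 -1 .08 0 1;-.76 -1 .08 0 1;-.76 -1 .08 0 1' >/dev/null
python3 -m jog '-.76 -1 .08 0 1;-.76 -1 .08 0 1;-.76 -1 .08 0 1;-.76 -1 .08 0 1;-.76 -1 .08 0 1'
python3 -c "from h import *;print(sensors.get_state()['joint_positions'].round(4))"
python3 -m jog '-.76 -1 .1 0 1;-.76 -1 .1 0 1;-.76 -1 .1 0 1;-.76 -1 .1 0 1;-.76 -1 .1 0 1' >/dev/null
python3 -m jog '-.76 -1 .1 0 1;-.76 -1 .1 0 1;-.76 -1 .1 0 1;-.76 -1 .1 0 1;-.76 -1 .1 0 1' >/dev/null
python3 -m jog '-.76 -1 .1 -.4 1;-.76 -1 .1 -.7 1;-.76 -1 .1 -.7 1;-.76 -1 .1 -.7 1;-.76 -1 .1 -.6 1' 
python3 - <<'E'
from h import *
s=sensors.get_state();print(s['joint_positions'].round(4),s['position'])
mp=pose('wrist');f=grab_frame('wrist');cv2.imwrite('pics/w1.png',f)
k,l,st,ce=cv2.connectedComponentsWithStats(mask(f,'blue'))
i=1+np.argmax(st[1:,4]);pts=np.argwhere(l==i)[:,::-1].astype(np.float32);r=cv2.minAreaRect(pts);print(st[i],r)
b=cv2.boxPoints(r);print([onz('wrist',q,35,mp).round() for q in b], onz('wrist',r[0],30,mp))
E
```

```text
t: 2.65
position: [326.6, 36.6, 215.2]
eef_rot: [-0.432, -3.112, 0.0]
ft_force: [-0.4, 0.8, -0.8]
grip_width: 85.3
finger_force: 0.0
[ 0.1117 -0.0952 -0.4236  1.2426 -0.      0.3876]
t: 4.53
position: [482.2, -304.2, 185.0]
eef_rot: [0.251, -3.131, -0.0]
ft_force: [0.0, -0.1, -0.0]
grip_width: 85.4
finger_force: 0.0
[-5.6280e-01  3.3390e-01  2.4000e-03  1.2399e+00 -1.0000e-04 -7.2250e-01] [ 482.16224555 -304.21624297  185.0012857 ]
[ 182   98   64  160 8710] ((213.8379364013672, 177.49005126953125), (160.371826171875, 59.797672271728516), 88.31531524658203)
[array([ 410., -400.,   35.]), array([ 400., -348.,   35.]), array([ 555., -323.,   35.]), array([ 567., -385.,   35.])] [ 477.89116895 -365.32001895   30.        ]
```

View pics/w1.png

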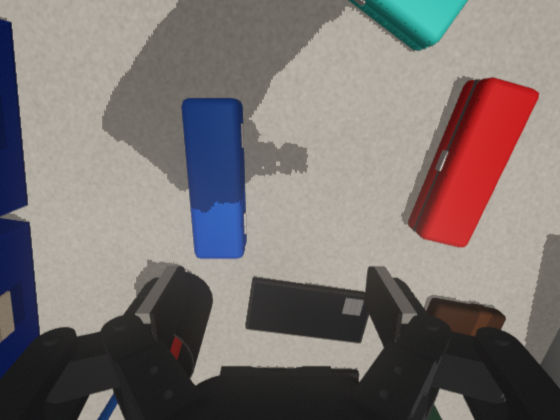

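The wrist view shows the blue case, its top face roughly (183,100), (242,100), (244,257), (195,257). Red is at the upper right (475,160), teal at (415,15), the pen cup at (175,305) and the phone at (305,322). The fingers are clear of everything.

```bash
python3 - <<'E'
from h import *
mp=pose('wrist')
c=[onz('wrist',q,42,mp) for q in ((183,100),(242,100),(245,256),(196,257))]
for q in c: print(q.round(1))
a=(c[0]+c[1])/2;b=(c[2]+c[3])/2;v=b-a
print('ctr',(a+b)/2,'len',np.linalg.norm(v),'w',np.linalg.norm(c[0]-c[1]),np.linalg.norm(c[2]-c[3]),'yaw',np.degrees(np.arctan2(v[1],v[0])))
# two-view height: wrist blue ends vs. scene
M=R.from_rotvec(sensors.get_state()['eef_rot']).as_matrix();print(M.round(3))
S=cv2.imread('pics/scene0.png')
x,e=tri(ray('wrist',(213.8,177.5),mp),ray('scene',(236.3,126.1)),ray('side',(343.5,315.5)));print(x,e)
E
```

```text
[ 413.2 -398.6   42. ]
[ 404.9 -348.2   42. ]
[ 553.  -326.1   42. ]
[ 562.2 -375.1   42. ]
ctr [ 483.33321241 -361.97892408   42.        ] len 150.31660828055664 w 51.02429499655504 49.84982410715771 yaw 8.734143675980551
[[-0.987 -0.163  0.001]
 [-0.163  0.987 -0.001]
 [-0.001 -0.001 -1.   ]]
[ 481.21643484 -366.01507799   26.5253795 ] [1.964670903119406, 2.642416610906305, 3.4036181765309608]
```

```bash
python3 -m jog '.155 -.97 .8 0 1;.155 -.97 .8 0 1;.155 -.97 .8 0 1;0 0 1 0 1;0 0 1 0 1' 25
python3 -m jog '0 0 1 0 1;0 0 1 0 1;0 0 1 0 1;0 0 1 0 1;0 0 .5 0 1'
python3 -m jog '0 0 0 0 .4;0 0 0 0 .4;0 0 0 0 .4;0 0 0 0 .4;0 0 0 0 .4' 25
```

```text
t: 5.2
position: [481.1, -363.5, 95.7]
eef_rot: [0.244, -3.131, -0.001]
ft_force: [0.6, -0.2, 0.5]
grip_width: 85.4
finger_force: 0.0
t: 5.82
position: [480.7, -362.6, 5.6]
eef_rot: [0.245, -3.13, -0.002]
ft_force: [-1.0, -0.5, 0.2]
grip_width: 85.9
finger_force: 0.0
t: 6.45
position: [482.2, -362.7, 8.0]
eef_rot: [-0.246, 3.131, -0.001]
ft_force: [0.1, -0.7, 5.9]
grip_width: 51.3
finger_force: 27.9
```

```bash
python3 -m jog '0 0 -.3 0 .4;0 0 -.7 0 .4;0 0 -1 0 .4;0 0 -1 0 .4;0 0 -1 0 .4' 30
python3 -m jog '0 0 -1 0 .4;0 0 -1 0 .4;0 0 -1 .5 .4;0 0 -1 .5 .4;0 0 -.7 .15 .4' 
python3 - <<'E'
from h import *
s=sensors.get_state();q=s['joint_positions'];p=s['position']
D=[(524.6,230.7,.2388,-.0142),(358.1,231.2,-.0496,-.3413),(328.6,215.2,-.0952,-.4236),(570.1,185,.3339,.0024),(np.hypot(*p[:2]),p[2],q[1],q[2])]
A=[];b=[]
for r,z,a,c in D:
    e=a-c
    A+=[[1,0,np.sin(a),np.cos(a),np.sin(e),np.cos(e)],[0,1,np.cos(a),-np.sin(a),np.cos(e),-np.sin(e)]];b+=[r,z]
x,res,*_=np.linalg.lstsq(np.array(A),np.array(b),rcond=None);print(x.round(1),(np.array(A)@x-b).round(1),q.round(3))
E
```

```text
t: 7.08
position: [481.9, -362.5, 88.9]
eef_rot: [-0.247, 3.132, -0.001]
ft_force: [-0.3, 0.0, -1.4]
grip_width: 51.6
finger_force: 32.0
t: 7.7
position: [482.0, -362.5, 183.1]
eef_rot: [0.006, 3.141, -0.001]
ft_force: [-0.2, -0.7, -0.8]
grip_width: 51.4
finger_force: 32.0
[ 0.000e+00 -2.578e+02  5.730e+02 -1.000e-01  3.140e+01  3.941e+02] [ 0.2  0.  -0.1  0.  -0.  -0.   0.4  0.  -0.5  0. ] [-0.645  0.389  0.082  1.262 -0.    -0.641]
```

```bash
for i in 1 2; do python3 -m jog '0 1 -.9 0 .4;0 1 -.9 0 .4;0 1 -.9 0 .4;0 1 -.9 0 .4;0 1 -.9 0 .4' >/dev/null; done
python3 -m jog '0 1 -.9 0 .4;0 1 -.9 0 .4;0 1 -.9 0 .4;0 1 -.9 0 .4;0 1 -.9 0 .4'
python3 -m jog '0 1 -.9 0 .4;0 1 -.9 0 .4;0 1 -.9 0 .4;0 0 -1 0 .4;0 0 -1 0 .4'
python3 -c "from h import *;print(sensors.get_state()['joint_positions'].round(4))"
python3 -m jog '0 0 -1 0 .4;0 0 -1 0 .4;0 0 -1 0 .4'
python3 -c "from h import *;print(sensors.get_state()['joint_positions'].round(4))"
```

```text
t: 9.57
position: [482.3, -61.0, 452.6]
eef_rot: [0.005, 3.141, -0.0]
ft_force: [0.6, 0.4, -1.0]
grip_width: 51.9
finger_force: 32.0
t: 10.2
position: [482.2, -1.4, 546.7]
eef_rot: [0.004, 3.141, -0.0]
ft_force: [-0.8, -0.1, -1.6]
grip_width: 51.9
finger_force: 32.0
[-2.8000e-03  3.1170e-01  9.3750e-01  2.1961e+00 -1.0000e-04 -4.0000e-04]
t: 10.58
position: [471.5, -2.0, 574.8]
eef_rot: [0.005, 3.114, -0.0]
ft_force: [-1.2, -0.3, -1.5]
grip_width: 51.5
finger_force: 32.0
[-4.2000e-03  3.1810e-01  1.0431e+00  2.2677e+00 -1.0000e-04 -1.0000e-03]
```

```bash
python3 -m jog '0 0 -1 0 .4;0 0 -1 0 .4;0 0 -1 0 .4'
python3 -m jog '0 0 0 0 .4;0 0 0 0 .4;0 0 1 0 .4'
python3 -c "from h import *;print(sensors.get_state()['joint_positions'].round(4))"
python3 -m jog '0 0 1 0 .4;0 0 1 0 .4'
python3 -c "from h import *;print(sensors.get_state()['joint_positions'].round(4))"
```

```text
t: 10.95
position: [457.5, -2.3, 593.1]
eef_rot: [0.006, 3.072, -0.001]
ft_force: [0.9, 0.5, -1.1]
grip_width: 51.6
finger_force: 32.0
t: 11.32
position: [460.7, -2.3, 572.5]
eef_rot: [0.005, 3.072, -0.0]
ft_force: [0.5, 0.0, -1.4]
grip_width: 51.6
finger_force: 32.1
[-5.000e-03  2.375e-01  9.072e-01  2.171e+00 -1.000e-04 -1.400e-03]
t: 11.58
position: [462.7, -2.3, 531.4]
eef_rot: [0.005, 3.074, -0.0]
ft_force: [-1.1, -0.7, -0.6]
grip_width: 51.5
finger_force: 32.1
[-5.0000e-03  1.7660e-01  6.9320e-01  2.0202e+00 -1.0000e-04 -1.4000e-03]
```

```bash
for i in 1 2; do python3 -m jog '-.4 0 -1 0 .4;-.4 0 -1 0 .4;-.4 0 -1 0 .4;-.4 0 -1 0 .4;-.4 0 -1 0 .4'; done
python3 -c "from h import *;print(sensors.get_state()['joint_positions'].round(4))"
python3 -m jog '-.6 0 -1 0 .4;-.6 0 -1 0 .4;-.6 0 -1 0 .4;-.6 0 -1 0 .4;-.6 0 -1 0 .4'
python3 -c "from h import *;print(sensors.get_state()['joint_positions'].round(4))"
```

```text
t: 12.2
position: [482.7, -2.4, 597.0]
eef_rot: [0.005, 3.039, -0.001]
ft_force: [-0.6, 0.2, -1.1]
grip_width: 51.6
finger_force: 32.0
t: 12.82
position: [485.3, -2.3, 623.6]
eef_rot: [0.005, 2.961, -0.001]
ft_force: [-0.2, -0.6, -0.8]
grip_width: 51.6
finger_force: 32.0
[-4.7000e-03  3.0330e-01  1.1801e+00  2.2667e+00 -2.0000e-04 -1.1000e-03]
t: 13.45
position: [497.3, -2.3, 648.5]
eef_rot: [0.005, 2.879, -0.001]
ft_force: [-0.0, -0.6, -1.9]
grip_width: 51.7
finger_force: 32.0
[-4.5000e-03  3.0960e-01  1.2678e+00  2.2667e+00 -2.0000e-04 -1.0000e-03]
```

```bash
python3 -m jog '-.5 0 -1 0 .4;-.5 0 -1 0 .4;-.5 0 -1 0 .4;-.5 0 -1 0 .4;-.5 0 -1 0 .4'>/dev/null
python3 -m jog '-.5 0 -1 0 .4;-.5 0 -1 0 .4;-.5 0 -1 0 .4;-.5 0 -1 0 .4;-.5 0 -1 0 .4'
python3 -c "from h import *;print(sensors.get_state()['joint_positions'].round(4))"
python3 -m jog '-.6 0 -1 0 .4;-.6 0 -1 0 .4;-.6 0 -1 0 .4;-.6 0 -1 0 .4'
python3 -c "from h import *;print(sensors.get_state()['joint_positions'].round(4))"
```

```text
t: 14.7
position: [481.0, -2.1, 706.8]
eef_rot: [0.005, 2.726, -0.002]
ft_force: [-0.5, -0.7, -1.8]
grip_width: 51.8
finger_force: 32.0
[-4.2000e-03  2.6120e-01  1.3731e+00  2.2667e+00 -3.0000e-04 -8.0000e-04]
t: 15.2
position: [473.8, -2.0, 730.5]
eef_rot: [0.005, 2.662, -0.002]
ft_force: [-0.7, -0.1, -0.3]
grip_width: 51.6
finger_force: 32.0
[-4.0000e-03  2.4450e-01  1.4201e+00  2.2667e+00 -4.0000e-04 -6.0000e-04]
```

```bash
python3 -m jog '-.6 0 -1 0 .4;-.6 0 -1 0 .4;-.6 0 -1 0 .4'
for i in 1 2; do python3 -m jog '.77 1 .87 0 .4;.77 1 .87 0 .4;.77 1 .87 0 .4;.77 1 .87 0 .4;.77 1 .87 0 .4' >/dev/null; done
python3 -m jog '.77 1 .87 0 .4;.77 1 .87 0 .4;.77 1 .87 0 .4;.77 1 .87 0 .4;.77 1 .87 0 .4'
python3 -m jog '.77 1 .87 0 .4'
python3 - <<'E'
from h import *
s=sensors.get_state();print(s['joint_positions'].round(3),s['position'],s['eef_rot'].round(4))
np.save('w2pose.npy',pose('wrist')[1]);cv2.imwrite('pics/w2.png',grab_frame('wrist'))
E
```

```text
t: 15.58
position: [465.2, -1.9, 748.5]
eef_rot: [0.005, 2.615, -0.002]
ft_force: [0.2, 0.1, -1.2]
grip_width: 51.3
finger_force: 32.0
t: 17.45
position: [400.3, 291.3, 418.0]
eef_rot: [0.004, 2.616, -0.002]
ft_force: [-0.3, 0.3, -1.4]
grip_width: 51.8
finger_force: 32.0
t: 17.58
position: [395.8, 311.3, 395.2]
eef_rot: [0.004, 2.616, -0.002]
ft_force: [0.6, -0.5, -1.2]
grip_width: 51.7
finger_force: 32.0
[ 0.911 -0.084 -0.081  1.233 -0.409  0.844] [395.77798602 311.31521189 395.20443767] [ 4.5000e-03  2.6158e+00 -1.5000e-03]
```

View pics/w2.png

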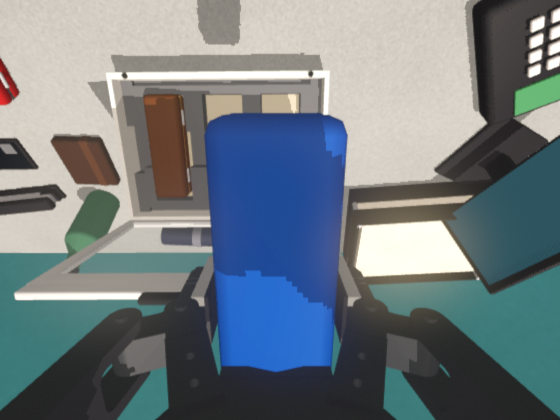

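The wrist view, now tilted 30°, shows the tray square to the image. The front rim corners are at (109,74) and (329,74), with the brown case at (145–190, 95–198). The free floors show at (228,105) and (281,103), and the blue case is held straight. The lid's free edge is at about (20,295).

```bash
python3 - <<'E'
from h import *
P=np.load('w2pose.npy');mp=(camera_model('wrist'),P)
f=cv2.imread('pics/w2.png');g=cv2.cvtColor(f,cv2.COLOR_BGR2HSV)
n=np.array([-.5,0,.866]);u=np.array([.866,0,.5])
def onp(p,X0,h):
    F=np.array([X0,0,62.])+h*n;o,d=ray('wrist',p,mp);return o+d*((F-o)@n)/(d@n)
print('rim V profile col 220, rows 60-100',f[60:100:2,150].mean(1).round().tolist())
print('row75-> row 85 cols 100-130',f[110,100:130].mean(1).round().tolist(),f[110,312:336].mean(1).round().tolist())
br=cv2.inRange(g,(0,90,30),(14,255,160));br[:, :120]=0;br[:,215:]=0;br[:80]=0;br[215:]=0
k,l,st,ce=cv2.connectedComponentsWithStats(br);i=1+np.argmax(st[1:,4]);print('brown',st[i],ce[i])
tan=cv2.inRange(g,(12,25,110),(30,120,230));tan[:80]=0;tan[215:]=0;tan[:,:195]=0;tan[:,305:]=0
k,l,st,ce=cv2.connectedComponentsWithStats(tan);print('tan',[s.tolist() for s in st[1:] if s[4]>60])
for X0 in(565,573,580):
    q=[onp(p,X0,48) for p in((109,71),(329,71))];w=[(x-[X0,0,62])@u for x in q]
    print(X0,'rim y',[x[1].round(1) for x in q],'x_slope',np.round(w,1))
E
```

```text
rim V profile col 220, rows 60-100 [134.0, 134.0, 137.0, 137.0, 136.0, 137.0, 229.0, 255.0, 255.0, 252.0, 189.0, 127.0, 99.0, 130.0, 100.0, 97.0, 97.0, 74.0, 75.0, 90.0]
row75-> row 85 cols 100-130 [208.0, 208.0, 208.0, 208.0, 208.0, 204.0, 198.0, 155.0, 141.0, 141.0, 140.0, 149.0, 195.0, 205.0, 206.0, 202.0, 172.0, 147.0, 142.0, 142.0, 142.0, 143.0, 142.0, 140.0, 127.0, 104.0, 98.0, 98.0, 98.0, 98.0] [148.0, 148.0, 148.0, 148.0, 148.0, 144.0, 111.0, 104.0, 115.0, 136.0, 146.0, 199.0, 254.0, 255.0, 255.0, 252.0, 219.0, 209.0, 208.0, 208.0, 208.0, 207.0, 207.0, 205.0]
brown [ 143   94   48  104 3710] [167.35013477 144.39730458]
tan [[261, 93, 39, 20, 657], [205, 94, 38, 29, 801], [195, 210, 14, 5, 69]]
565 rim y [np.float64(80.6), np.float64(384.9)] x_slope [-105.4 -104.1]
573 rim y [np.float64(78.6), np.float64(385.5)] x_slope [-112.7 -111.4]
580 rim y [np.float64(76.9), np.float64(386.0)] x_slope [-119.1 -117.8]
```

```bash
python3 - <<'E'
from h import *
P=np.load('w2pose.npy');mp=(camera_model('wrist'),P)
n=np.array([-.5,0,.866]);u=np.array([.866,0,.5])
def onp(p,X0,h):
    F=np.array([X0,0,62.])+h*n;o,d=ray('wrist',p,mp);x=o+d*((F-o)@n)/(d@n);return ((x-[X0,0,62])@u).round(1),x[1].round(1)
for X0 in(569,573):
  for nm,p,h in(('A far L',(260.5,100),0),('A far R',(300,100),0),('A front',(280,92.5),0),('A front',(280,92.5),24),('B L',(204.5,105),0),('B R',(243,105),0),('B front',(224,93.5),0),('brown front',(165,93.5),42),('brown L',(145,100),42),('brown R',(183,100),42),('brown rear',(172,198),42)):
    print(X0,nm,onp(p,X0,h))
s=sensors.get_state();c=np.array([571,320,62]);d=s['position']-c;print('tcp in pocket: x',d@u,'y',d[1],'n',d@n); print('cam x',(P[:3,3]-c)@u)
E
```

```text
569 A far L (np.float64(-70.6), np.float64(287.1))
569 A far R (np.float64(-70.4), np.float64(349.2))
569 A front (np.float64(-81.6), np.float64(317.7))
569 A front (np.float64(-80.8), np.float64(317.5))
569 B L (np.float64(-63.5), np.float64(198.5))
569 B R (np.float64(-63.3), np.float64(259.3))
569 B front (np.float64(-80.5), np.float64(230.3))
569 brown front (np.float64(-79.6), np.float64(152.1))
569 brown L (np.float64(-70.8), np.float64(122.1))
569 brown R (np.float64(-70.6), np.float64(177.1))
569 brown rear (np.float64(77.0), np.float64(145.2))
573 A far L (np.float64(-74.1), np.float64(287.0))
573 A far R (np.float64(-73.9), np.float64(349.3))
573 A front (np.float64(-85.1), np.float64(317.8))
573 A front (np.float64(-84.3), np.float64(317.5))
573 B L (np.float64(-67.0), np.float64(198.0))
573 B R (np.float64(-66.7), np.float64(259.1))
573 B front (np.float64(-84.0), np.float64(229.9))
573 brown front (np.float64(-83.1), np.float64(151.4))
573 brown L (np.float64(-74.3), np.float64(121.3))
573 brown R (np.float64(-74.1), np.float64(176.6))
573 brown rear (np.float64(74.2), np.float64(144.5))
tcp in pocket: x 12.346505953202666 y -7.585307564631989 n 373.4355468979502
cam x -66.66296523080797
```

```bash
python3 -m jog '.3 .2 1 0 .4;.3 .17 1 0 .4;0 0 1 0 .4;0 0 1 0 .4;0 0 1 0 .4' 
python3 -m jog '0 0 1 0 .4;0 0 1 0 .4;0 0 1 0 .4;0 0 1 0 .4;0 0 1 0 .4'
python3 -m jog '0 0 1 0 .4;0 0 1 0 .4;0 0 1 0 .4;0 0 .5 0 .4;0 0 0 0 .4'
cat >> h.py <<'E'
n=np.array([-.5,0,.866]);u=np.array([.866,0,.5])
def pk(y,X0=571):
    s=sensors.get_state();d=s['position']-[X0,y,62];f=s['ft_force']
    print('pocket x %.1f y %.1f n %.1f'%(d@u,d[1],d@n),'f u %.1f y %.1f n %.1f'%(f@u,f[1],f@n),'grip',round(s['grip_width'],1),'rot',s['eef_rot'].round(3),'t',round(s['t'],2))
E
python3 - <<'E'
from h import *
pk(318.5)
np.save('w3pose.npy',pose('wrist')[1]);cv2.imwrite('pics/w3.png',grab_frame('wrist'));
E
```

```text
t: 18.25
position: [436.3, 317.7, 303.2]
eef_rot: [0.004, 2.616, -0.002]
ft_force: [0.2, 0.2, -2.2]
grip_width: 51.5
finger_force: 32.0
t: 18.88
position: [486.6, 317.5, 216.7]
eef_rot: [0.005, 2.616, -0.002]
ft_force: [-1.0, -0.2, -1.3]
grip_width: 51.7
finger_force: 32.0
t: 19.5
position: [521.3, 317.2, 155.9]
eef_rot: [0.005, 2.617, -0.003]
ft_force: [0.4, -0.2, -0.7]
grip_width: 51.6
finger_force: 32.0
pocket x 3.9 y -1.3 n 106.2 f u -0.1 y -0.2 n -0.8 grip 51.6 rot [ 0.005  2.617 -0.003] t 19.5
```

View pics/w3.png

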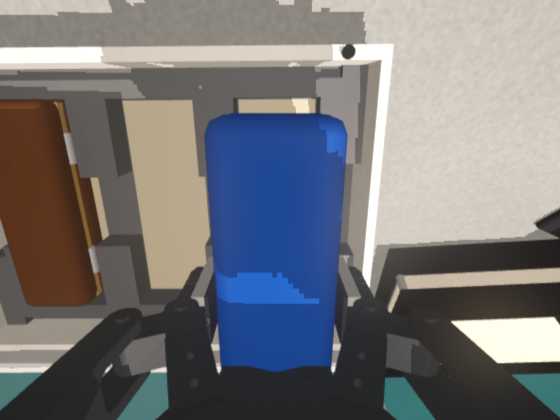

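The picture shows the blue case over the right-hand pocket, whose floor is visible at (237–318, 98–112). The middle pocket's floor runs from its front at row 99 to its rear at row 290, and the brown case is at left.

```bash
python3 - <<'E'
from h import *
P=np.load('w3pose.npy');mp=(camera_model('wrist'),P)
def onp(p,X0,h):
    F=np.array([X0,0,62.])+h*n;o,d=ray('wrist',p,mp);x=o+d*((F-o)@n)/(d@n);return ((x-[X0,0,62])@u).round(1),x[1].round(1)
X0=571
for nm,p in(('A L',(237,105)),('A R',(318,105)),('A front',(280,98)),('B front',(165,99)),('B rear',(180,290)),('B L',(125,105)),('B R',(195,105))):
    print(nm,onp(p,X0,0),onp(p,X0,24))
# held case: corners of top face (tool frame): rays onto plane 34mm behind TCP
T=P@np.linalg.inv(np.array(camera_model('wrist')['tool_from_camera']))
for p in((208,140),(345,140),(276,113),(217,362),(334,362),(213,250),(340,250)):
    o,d=ray('wrist',p,mp);o=np.linalg.inv(T)@np.append(o,1);d=T[:3,:3].T@d
    print(p,(o[:3]+d*(-34-o[2])/d[2]).round(1))
E
```

```text
A L (np.float64(-76.9), np.float64(288.0)) (np.float64(-77.0), np.float64(290.9))
A R (np.float64(-76.7), np.float64(349.5)) (np.float64(-76.8), np.float64(346.5))
A front (np.float64(-81.8), np.float64(320.7)) (np.float64(-81.4), np.float64(320.5))
B front (np.float64(-81.5), np.float64(233.7)) (np.float64(-81.1), np.float64(241.8))
B rear (np.float64(85.3), np.float64(228.3)) (np.float64(69.6), np.float64(237.0))
B L (np.float64(-77.3), np.float64(202.7)) (np.float64(-77.3), np.float64(213.8))
B R (np.float64(-77.1), np.float64(256.0)) (np.float64(-77.1), np.float64(262.0))
(208, 140) [ 69.6 -22.9 -34. ]
(345, 140) [ 69.6  24.2 -34. ]
(276, 113) [ 78.5   0.5 -34. ]
(217, 362) [-26.5 -25.6 -34. ]
(334, 362) [-26.5  26.  -34. ]
(213, 250) [ 27.9 -23.8 -34. ]
(340, 250) [ 27.9  25.2 -34. ]
```

```bash
python3 -m jog '.12 .07 1 0 .4;0 0 1 0 .4;0 0 1 0 .4;0 0 .4 0 .4;0 0 0 0 .4' >/dev/null
python3 -c "from h import *;pk(318.5)"
python3 -m jog '0 0 .5 0 .4;0 0 .3 0 .4;0 0 0 0 .4' >/dev/null
python3 -c "from h import *;pk(318.5)"
```

```text
pocket x 1.9 y 0.3 n 38.7 f u -0.6 y -0.8 n -0.9 grip 51.6 rot [ 5.000e-03  2.616e+00 -2.000e-03] t 20.18
pocket x 1.6 y 0.0 n 22.2 f u -0.5 y 0.3 n -0.5 grip 51.3 rot [ 0.005  2.616 -0.003] t 20.55
```

```bash
python3 -m jog '0 0 .3 0 .4;0 0 .2 0 .4;0 0 0 0 .4' >/dev/null
python3 -c "from h import *;pk(318.5)"
python3 -m jog '0 0 .15 0 .4;0 0 0 0 .4' >/dev/null
python3 -c "from h import *;pk(318.5)"
python3 -m jog '0 0 .1 0 .4;0 0 0 0 .4' >/dev/null
python3 -c "from h import *;pk(318.5)"
```

```text
pocket x 1.6 y -0.0 n 12.1 f u -0.8 y -0.1 n -0.8 grip 51.8 rot [ 0.005  2.616 -0.003] t 20.93
pocket x 1.8 y 0.2 n 9.4 f u -0.7 y 1.0 n -0.8 grip 51.3 rot [ 5.000e-03  2.616e+00 -2.000e-03] t 21.18
pocket x 1.8 y 0.2 n 7.4 f u -0.8 y -0.2 n -1.6 grip 51.6 rot [ 5.000e-03  2.616e+00 -2.000e-03] t 21.43
```

```bash
python3 -m jog '0 0 .1 0 .4;0 0 0 0 .4' >/dev/null
python3 -c "from h import *;pk(318.5)"
python3 -m jog '0 0 .1 0 .4;0 0 0 0 .4' >/dev/null
python3 -c "from h import *;pk(318.5)"
```

```text
pocket x 2.0 y 0.1 n 6.9 f u -3.8 y -3.5 n 21.1 grip 51.7 rot [ 4.000e-03  2.615e+00 -2.000e-03] t 21.68
pocket x 2.2 y 0.1 n 6.2 f u -7.0 y -7.8 n 42.9 grip 51.6 rot [ 3.000e-03  2.615e+00 -2.000e-03] t 21.93
```

```bash
python3 -m jog '0 0 -.17 0 .4;0 0 0 0 .5;0 0 0 0 .8;0 0 0 0 .8;0 0 0 0 .8' 
python3 -c "from h import *;pk(318.5)"
python3 -m jog '0 0 -.5 0 .8;0 0 -1 0 .8;0 0 -1 0 .8;0 0 -1 0 .8;0 0 -1 0 .8' 
python3 - <<'E'
from h import *
pk(318.5)
np.save('w4pose.npy',pose('wrist')[1]);cv2.imwrite('pics/w4.png',grab_frame('wrist'));
E
```

```text
t: 22.55
position: [569.3, 318.6, 68.7]
eef_rot: [0.005, 2.616, -0.002]
ft_force: [-0.3, -0.5, -0.2]
grip_width: 67.9
finger_force: 0.0
pocket x 1.8 y 0.1 n 6.7 f u -0.3 y -0.5 n -0.0 grip 67.9 rot [ 5.000e-03  2.616e+00 -2.000e-03] t 22.55
t: 23.18
position: [523.5, 318.9, 148.0]
eef_rot: [0.005, 2.616, -0.002]
ft_force: [0.3, 0.2, 0.1]
grip_width: 68.6
finger_force: 0.0
pocket x 1.9 y 0.4 n 98.3 f u 0.3 y 0.2 n -0.1 grip 68.6 rot [ 5.000e-03  2.616e+00 -2.000e-03] t 23.18
```

View pics/w4.png

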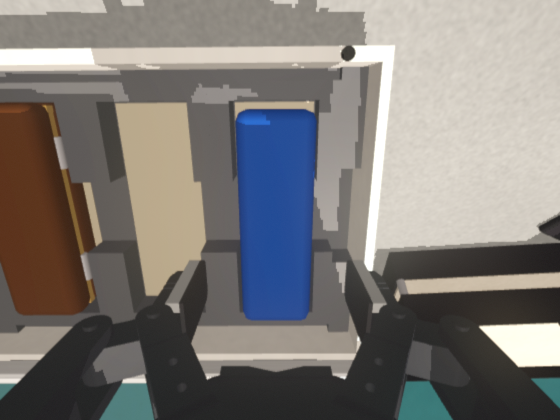

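Blue lies flat in the right pocket (237–314, 110–320), with an even margin on each side. Next is red: I'll take it with the tool still tilted, then pivot it flat against the pocket floor.

```bash
for i in 1 2 3; do python3 -m jog '.32 -1 -.19 0 1;.32 -1 -.19 0 1;.32 -1 -.19 0 1;.32 -1 -.19 0 1;.32 -1 -.19 0 1' >/dev/null; done
python3 -m jog '.32 -1 -.19 0 1;.32 -1 -.19 0 1;.32 -1 -.19 0 1;.32 -1 -.19 0 1;.32 -1 -.19 0 1'
python3 -m jog '.32 -1 -.19 0 1;.32 -1 -.19 0 1'
python3 - <<'E'
from h import *
mp=pose('wrist');f=grab_frame('wrist');cv2.imwrite('pics/w5.png',f);s=sensors.get_state();print(s['position'],s['eef_rot'].round(3),s['t'])
k,l,st,ce=cv2.connectedComponentsWithStats(mask(f,'red'));i=1+np.argmax(st[1:,4])
c=max(cv2.findContours((l==i).astype(np.uint8),0,2)[0],key=cv2.contourArea)
ap=cv2.approxPolyDP(c,.02*cv2.arcLength(c,True),True)[:,0];print(st[i],ap.tolist())
for z in (0,42): print(z,[onz('wrist',p,z,mp)[:2].round(1).tolist() for p in ap])
S=cv2.imread('pics/scene0.png');x,e=tri(ray('scene',(286.4,193.3)),ray('side',(268.2,265.9)),ray('wrist',cv2.minAreaRect(c)[0],mp));print(x,e)
E
```

```text
t: 25.72
position: [372.9, -81.4, 148.7]
eef_rot: [0.005, 2.615, -0.003]
ft_force: [-0.5, 0.8, -0.0]
grip_width: 85.3
finger_force: 0.0
t: 25.98
position: [357.9, -121.4, 148.9]
eef_rot: [0.005, 2.615, -0.003]
ft_force: [0.6, -0.4, -0.2]
grip_width: 85.5
finger_force: 0.0
[ 357.65730273 -122.68955334  148.97868992] [ 0.005  2.615 -0.005] 26.025
[ 247  107   70  146 8081] [[260, 107], [247, 243], [287, 252], [315, 133], [251, 120], [313, 118]]
0 [[352.8, -134.1], [546.2, -159.1], [567.1, -107.2], [378.4, -86.7], [365.0, -142.3], [363.3, -89.7]]
42 [[327.9, -131.6], [486.3, -152.1], [503.5, -109.6], [348.9, -92.7], [337.9, -138.3], [336.5, -95.2]]
[ 427.27899461 -119.45795286   17.56862338] [3.6393260194035437, 5.004187369281252, 6.185683032798547]
```

View pics/w5.png

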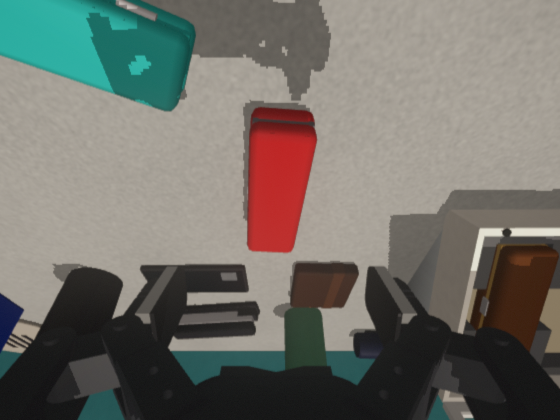

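The wrist view shows red centred at (280,180), its top face (251,122), (315,130), (296,250), (248,248). Teal is at upper left (100,40) and the fingers straddle clear space.

```bash
python3 -m jog '0 .05 1 0 1;0 0 1 0 1;0 0 1 0 1;0 0 1 0 1;0 0 1 0 1' >/dev/null
python3 -m jog '0 0 1 0 1;0 0 1 0 1;0 0 .6 0 1;0 0 .3 0 1;0 0 0 0 1'
python3 -m jog '0 0 0 0 .4;0 0 0 0 .4;0 0 0 0 .4;0 0 0 0 .4;0 0 0 0 .4' 25
python3 -m jog '0 0 0 0 .4' 25
```

```text
t: 27.28
position: [437.7, -119.9, 11.9]
eef_rot: [0.005, 2.616, -0.002]
ft_force: [1.0, 1.1, -0.3]
grip_width: 85.2
finger_force: 0.0
t: 27.9
position: [438.1, -120.2, 12.9]
eef_rot: [0.005, 2.614, -0.003]
ft_force: [-6.0, -0.1, 11.2]
grip_width: 53.2
finger_force: 23.4
t: 28.02
position: [438.1, -120.2, 12.9]
eef_rot: [0.005, 2.614, -0.003]
ft_force: [-6.5, 0.3, 9.9]
grip_width: 53.0
finger_force: 23.4
```

```bash
python3 -m jog '-.2 0 -.35 0 .4;-.5 0 -.87 0 .4;-.5 0 -.87 0 .4;-.5 0 -.87 0 .4;-.5 0 -.87 0 .4' 25
python3 -m jog '-.4 .5 -.6 0 .4;-.14 1 -.11 0 .4;-.14 1 -.11 0 .4;-.14 1 -.11 0 .4;-.14 1 -.11 0 .4' >/dev/null
python3 -m jog '-.14 1 -.11 0 .4;-.14 1 -.11 0 .4;-.14 1 -.11 0 .4;-.14 1 -.11 0 .4;-.14 1 -.11 0 .4' >/dev/null
python3 -m jog '-.14 1 -.11 0 .4;-.14 1 -.11 0 .4;-.14 1 -.11 0 .4;-.14 1 -.11 0 .4;-.14 1 -.11 0 .4' >/dev/null
python3 -m jog '-.14 1 -.11 0 .4;-.14 1 -.11 0 .4;-.14 1 -.11 0 .4;0 0 0 0 .4'
python3 - <<'E'
from h import *
pk(230);P=pose('wrist')[1];np.save('w6pose.npy',P);mp=(camera_model('wrist'),P);f=grab_frame('wrist');cv2.imwrite('pics/w6.png',f)
k,l,st,ce=cv2.connectedComponentsWithStats(mask(f,'red'));i=1+np.argmax(st[1:,4])
c=max(cv2.findContours((l==i).astype(np.uint8),0,2)[0],key=cv2.contourArea);print(st[i],cv2.approxPolyDP(c,.02*cv2.arcLength(c,True),True)[:,0].tolist())
E
```

```text
t: 28.65
position: [437.1, -119.7, 101.5]
eef_rot: [0.005, 2.616, -0.002]
ft_force: [-0.3, 0.2, -1.2]
grip_width: 52.6
finger_force: 26.4
t: 31.02
position: [462.1, 231.2, 171.4]
eef_rot: [0.002, 2.616, -0.001]
ft_force: [-0.2, -0.1, -1.5]
grip_width: 52.7
finger_force: 26.4
pocket x -39.6 y 1.2 n 149.2 f u -0.9 y -0.1 n -1.2 grip 52.7 rot [ 2.000e-03  2.616e+00 -1.000e-03] t 31.02
[  198   146   185   222 30613] [[213, 150], [198, 189], [227, 358], [298, 367], [338, 319], [376, 167]]
```

View pics/w6.png

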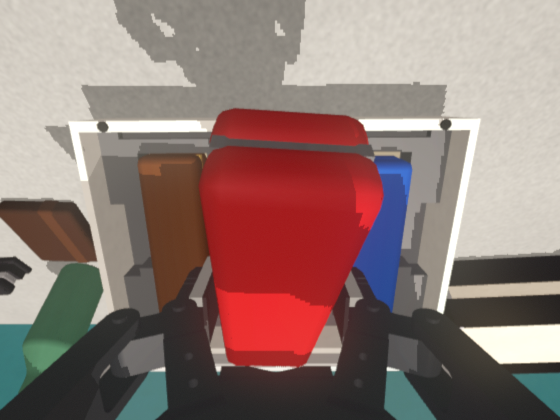

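```bash
python3 - <<'E'
from h import *
P=np.load('w6pose.npy');mp=(camera_model('wrist'),P);T=P@np.linalg.inv(np.array(camera_model('wrist')['tool_from_camera']));t=T[:3,3]
f=cv2.imread('pics/w6.png');m=mask(f,'red')
L=[];Rr=[]
for r in range(200,350,10):
    xs=np.where(m[r])[0];xs=xs[(xs>190)&(xs<385)]
    L.append(onz('wrist',(xs[0],r),t[2]+29,mp)-t);Rr.append(onz('wrist',(xs[-1],r),t[2]+29,mp)-t)
L,Rr=np.array(L),np.array(Rr)
for nm,a in(('L',L),('R',Rr)): k=np.polyfit(a[:,0],a[:,1],1);print(nm,'yaw',np.degrees(np.arctan(k[0])).round(2),'y at P',np.polyval(k,-9).round(1));print(a[::4].round(1).tolist())
for p in((293,160),(266,362)): print((onz('wrist',p,t[2]+29,mp)-t).round(1))
E
```

```text
L yaw -3.76 y at P -24.4
[[-84.1, -18.7, 29.0], [-66.8, -20.1, 29.0], [-42.6, -21.7, 29.0], [-6.7, -24.2, 29.0]]
R yaw -3.54 y at P 23.1
[[-84.0, 27.3, 29.0], [-66.6, 26.6, 29.0], [-42.5, 25.0, 29.0], [-6.6, 22.5, 29.0]]
[-97.1   4.5  29. ]
[56.2 -5.6 29. ]
```

The wrist view shows red in the grip above the tray, yawed about −3.6°. Its clamshell seam is at row 150 and the near top edge at about row 187, so it is centred on the pads. Brown is at left (175,230) and blue at right (390,235).

```bash
python3 -m jog '-.6 0 .92 -.45 .4;-.6 0 .92 0 .4;-.6 0 .92 0 .4;-.58 0 .92 0 .4;0 0 0 0 .4' 25 >/dev/null
python3 -c "from h import *;pk(230.5)"
python3 -m jog '0 0 .6 0 .4;0 0 .4 0 .4;0 0 0 0 .4' 20 >/dev/null
python3 -c "from h import *;pk(230.5)"
```

```text
pocket x 7.3 y 0.2 n 74.4 f u -0.6 y -1.0 n -1.5 grip 53.4 rot [-0.076  2.617 -0.026] t 31.7
pocket x 7.1 y 1.2 n 54.7 f u -1.4 y 0.1 n -1.1 grip 52.8 rot [-0.078  2.616 -0.025] t 32.08
```

```bash
python3 -m jog '0 -.04 .3 0 .4;.04 0 .3 0 .4;0 0 0 0 .4' 20 >/dev/null
python3 -c "from h import *;pk(230.5)"
python3 -m jog '.04 0 .25 0 .4;0 0 0 0 .4' 20 >/dev/null
python3 -c "from h import *;pk(230.5)"
python3 -m jog '.04 0 .25 0 .4;0 0 0 0 .4' 20 >/dev/null
python3 -c "from h import *;pk(230.5)"
```

```text
pocket x 6.9 y 0.6 n 42.8 f u -1.0 y -0.5 n -0.4 grip 52.1 rot [-0.078  2.615 -0.024] t 32.45
pocket x 5.6 y 0.2 n 38.0 f u -2.8 y -1.1 n 1.2 grip 51.8 rot [-0.078  2.616 -0.025] t 32.7
pocket x 4.1 y -0.1 n 32.9 f u -4.9 y -2.2 n 3.7 grip 51.7 rot [-0.078  2.617 -0.026] t 32.95
```

```bash
python3 -m jog '.04 0 .25 0 .4;.04 0 .25 0 .4;0 0 0 0 .4' 20 >/dev/null
python3 -c "from h import *;pk(230.5)"
python3 -m jog '.04 0 .25 0 .4;0 0 .15 0 .4;0 0 0 0 .4' 20 >/dev/null
python3 - <<'E'
from h import *
pk(230.5);f=grab_frame('wrist');cv2.imwrite('pics/w7.png',f)
k,l,st,ce=cv2.connectedComponentsWithStats(mask(f,'red'));i=1+np.argmax(st[1:,4])
c=max(cv2.findContours((l==i).astype(np.uint8),0,2)[0],key=cv2.contourArea);print(st[i],cv2.approxPolyDP(c,.02*cv2.arcLength(c,True),True)[:,0].tolist())
E
```

```text
pocket x 2.2 y -0.3 n 22.8 f u -4.4 y -2.6 n 0.7 grip 51.5 rot [-0.078  2.618 -0.026] t 33.33
pocket x 2.8 y -0.4 n 16.3 f u -5.8 y -6.4 n 26.1 grip 51.7 rot [-0.077  2.615 -0.026] t 33.7
[  196    99   161   274 36269] [[222, 101], [196, 133], [222, 365], [328, 366], [354, 124], [324, 99]]
```

```bash
python3 -m jog '0 0 -.25 0 .4;-.2 0 -.1 0 .4;0 0 0 0 .4' 20 >/dev/null
python3 -c "from h import *;pk(230.5)"
python3 -m jog '0 0 .25 0 .4;0 0 0 0 .4' 20 >/dev/null
python3 -c "from h import *;pk(230.5)"
python3 -m jog '0 0 .15 0 .4;0 0 0 0 .4' 20 >/dev/null
python3 - <<'E'
from h import *
pk(230.5);f=grab_frame('wrist');cv2.imwrite('pics/w8.png',f)
for nm in('w7','w8'):
    m=mask(cv2.imread(f'pics/{nm}.png'),'red');print(nm,[(r,int(np.where(m[r])[0][0]),int(np.where(m[r])[0][-1])) for r in(115,150,200,250,300,350)], np.where(m.sum(1)>40*255)[0][[0,-1]])
f=cv2.imread('pics/w7.png');print('col 275',[(r,f[r,275].tolist()) for r in range(70,170,5)])
E
```

```text
pocket x 7.0 y -0.1 n 22.0 f u -3.3 y -5.7 n 1.7 grip 52.0 rot [-0.077  2.616 -0.026] t 34.12
pocket x 7.7 y -0.1 n 16.9 f u -1.9 y -5.6 n 0.1 grip 51.5 rot [-0.076  2.615 -0.026] t 34.38
pocket x 7.0 y 0.0 n 13.9 f u -3.7 y -5.0 n 2.0 grip 51.6 rot [-0.077  2.616 -0.026] t 34.62
w7 [(115, 204, 348), (150, 198, 354), (200, 204, 348), (250, 210, 342), (300, 215, 337), (350, 221, 330)] [ 99 367]
w8 [(115, 204, 349), (150, 200, 353), (200, 205, 347), (250, 210, 342), (300, 214, 337), (350, 220, 330)] [100 367]
col 275 [(70, [93, 96, 99]), (75, [93, 94, 99]), (80, [91, 93, 97]), (85, [93, 95, 99]), (90, [91, 94, 98]), (95, [87, 90, 93]), (100, [25, 24, 114]), (105, [23, 21, 129]), (110, [23, 22, 116]), (115, [25, 24, 129]), (120, [27, 26, 142]), (125, [30, 29, 149]), (130, [32, 29, 154]), (135, [33, 32, 160]), (140, [34, 34, 163]), (145, [33, 33, 163]), (150, [32, 32, 163]), (155, [34, 34, 164]), (160, [31, 31, 163]), (165, [34, 34, 164])]
```

```bash
python3 -m jog '.12 0 .12 0 .4;0 0 0 0 .4' 20 >/dev/null
python3 -c "from h import *;pk(230.5)"
python3 -m jog '.06 0 .1 0 .4;0 0 0 0 .4' 20 >/dev/null
python3 - <<'E'
from h import *
pk(230.5);f=grab_frame('wrist');cv2.imwrite('pics/w9.png',f)
for nm in('w8','w9'):
    m=mask(cv2.imread(f'pics/{nm}.png'),'red');print(nm,[(r,int(np.where(m[r])[0][0]),int(np.where(m[r])[0][-1])) for r in(115,150,200,250,300,350)], np.where(m.sum(1)>40*255)[0][[0,-1]])
E
```

```text
pocket x 5.8 y 0.3 n 11.8 f u 0.6 y -4.8 n 1.9 grip 51.8 rot [-0.076  2.614 -0.025] t 34.92
pocket x 4.9 y 0.4 n 9.9 f u 2.0 y -5.5 n 1.8 grip 51.9 rot [-0.076  2.613 -0.024] t 35.17
w8 [(115, 204, 349), (150, 200, 353), (200, 205, 347), (250, 210, 342), (300, 214, 337), (350, 220, 330)] [100 367]
w9 [(115, 206, 349), (150, 204, 352), (200, 207, 346), (250, 211, 341), (300, 215, 337), (350, 219, 331)] [103 368]
```

```bash
python3 -m jog '0 .03 .1 0 .4;0 0 .1 0 .4;0 0 0 0 .4' 20 >/dev/null
python3 -c "from h import *;pk(230.5)"
python3 -m jog '0 0 .1 0 .4;0 0 0 0 .4' 20 >/dev/null
python3 - <<'E'
from h import *
pk(230.5);f=grab_frame('wrist');cv2.imwrite('pics/w10.png',f)
for nm in('w3','w10'):
    g=cv2.imread(f'pics/{nm}.png');m=mask(g,'red' if nm=='w10' else 'blue');print(nm,[(r,int(np.where(m[r])[0][0]),int(np.where(m[r])[0][-1])) for r in(115,130,150,200,250,300,350)], np.where(m.sum(1)>40*255)[0][[0,-1]])
E
```

```text
pocket x 3.2 y 0.5 n 5.7 f u -0.7 y -5.8 n 4.3 grip 51.9 rot [-0.077  2.616 -0.025] t 35.6
pocket x 3.0 y 0.4 n 4.5 f u -3.8 y -8.4 n 18.5 grip 51.7 rot [-0.078  2.616 -0.025] t 35.85
w3 [(115, 222, 328), (130, 206, 345), (150, 206, 345), (200, 209, 341), (250, 213, 338), (300, 216, 335), (350, 220, 331)] [114 367]
w10 [(115, 208, 348), (130, 205, 352), (150, 207, 350), (200, 209, 345), (250, 212, 341), (300, 214, 337), (350, 217, 332)] [105 368]
```

```bash
python3 -m jog '0 0 -.07 0 .4;0 0 0 0 .5;0 0 0 0 .8;0 0 0 0 .8;0 0 0 0 .8' 
python3 -c "from h import *;pk(230.5)"
python3 -m jog '0 0 -.3 .45 .8;0 0 -1 0 .8;0 0 -1 0 .8;0 0 -1 0 .8;0 0 -1 0 .8' 
python3 -m jog '0 0 -.9 0 .8;0 0 0 0 .8'
python3 - <<'E'
from h import *
pk(230.5);P=pose('wrist')[1];np.save('w11pose.npy',P);f=grab_frame('wrist');cv2.imwrite('pics/w11.png',f);mp=(camera_model('wrist'),P)
cv2.imwrite('pics/side11.png',grab_frame('side'))
def onp(p,h,X0=572):
    F=np.array([X0,0,62.])+h*n;o,d=ray('wrist',p,mp);x=o+d*((F-o)@n)/(d@n);return ((x-[X0,0,62])@u).round(1),x[1].round(1)
for c in('red','blue'):
    k,l,st,ce=cv2.connectedComponentsWithStats(mask(f,c));i=1+np.argmax(st[1:,4]);M=l==i;print(c,st[i])
    rows=np.where(M.sum(1)>25)[0];
    for r in np.linspace(rows[0]+15,rows[-1]-15,4).astype(int):
        xs=np.where(M[r])[0];print('  ',r,onp((xs[0],r),42),onp((xs[-1],r),42))
    print('  ends',onp((ce[i][0],rows[0]),42),onp((ce[i][0],rows[-1]),42))
E
```

```text
t: 36.52
position: [571.7, 231.9, 68.4]
eef_rot: [-0.078, 2.615, -0.023]
ft_force: [0.6, 0.6, 0.5]
grip_width: 68.3
finger_force: 0.0
pocket x 3.8 y 1.4 n 5.2 f u 0.7 y 0.6 n 0.1 grip 68.3 rot [-0.078  2.615 -0.023] t 36.52
t: 37.15
position: [528.1, 231.9, 143.3]
eef_rot: [0.004, 2.616, -0.002]
ft_force: [0.2, 0.1, 0.2]
grip_width: 68.0
finger_force: 0.0
t: 37.4
position: [519.7, 232.4, 159.6]
eef_rot: [0.004, 2.614, 0.0]
ft_force: [0.5, -0.4, 0.2]
grip_width: 68.5
finger_force: 0.0
pocket x 4.4 y 1.9 n 110.2 f u 0.5 y -0.4 n -0.0 grip 68.5 rot [0.004 2.614 0.   ] t 37.4
red [  231   101    79   205 14283]
   117 (np.float64(-69.8), np.float64(203.7)) (np.float64(-69.6), np.float64(253.3))
   174 (np.float64(-31.9), np.float64(205.3)) (np.float64(-31.8), np.float64(255.0))
   232 (np.float64(11.5), np.float64(207.1)) (np.float64(11.6), np.float64(257.0))
   290 (np.float64(60.7), np.float64(209.0)) (np.float64(60.9), np.float64(258.5))
  ends (np.float64(-79.0), np.float64(231.4)) (np.float64(74.7), np.float64(230.4))
blue [  345   104    99   204 13859]
   120 (np.float64(-67.6), np.float64(286.0)) (np.float64(-67.4), np.float64(341.5))
   171 (np.float64(-33.7), np.float64(285.9)) (np.float64(-33.5), np.float64(341.6))
   222 (np.float64(3.8), np.float64(285.8)) (np.float64(4.0), np.float64(341.7))
   274 (np.float64(46.8), np.float64(311.9)) (np.float64(46.9), np.float64(341.1))
  ends (np.float64(-76.8), np.float64(308.7)) (np.float64(60.2), np.float64(324.5))
```

Red measures the same width, 49.6 mm, at both ends, so it is flat and inside the pocket. Now the lid: I'll close the fingers, go over its top and come down behind the bar.

```bash
python3 -m jog '0 0 -1 0 0;0 0 -1 0 0;0 0 -1 0 0;0 0 -1 0 0;0 0 -1 0 0' >/dev/null
python3 -m jog '0 0 -1 0 0;0 0 -1 0 0;0 0 -1 0 0;0 0 -1 0 0;0 0 -1 0 0' >/dev/null
python3 -m jog '0 0 -1 0 0;0 0 -.8 0 0;0 0 0 0 0'
python3 -c "from h import *;pk(230.5)"
python3 -m jog '-1 0 0 0 0;-1 0 0 0 0;-1 0 0 0 0;-1 0 0 0 0;-1 0 0 0 0'
python3 -m jog '-1 0 0 0 0;-.5 0 0 0 0;0 0 0 0 0'
python3 - <<'E'
from h import *
pk(230.5);np.save('w12pose.npy',pose('wrist')[1]);cv2.imwrite('pics/w12.png',grab_frame('wrist'));cv2.imwrite('pics/side12.png',grab_frame('side'))
E
```

```text
t: 39.12
position: [401.3, 232.8, 362.5]
eef_rot: [0.004, 2.615, -0.001]
ft_force: [-0.1, -0.3, -0.6]
grip_width: -0.1
finger_force: 0.0
pocket x 3.3 y 2.3 n 345.1 f u -0.4 y -0.3 n -0.5 grip -0.1 rot [ 4.000e-03  2.615e+00 -1.000e-03] t 39.12
t: 39.75
position: [488.5, 231.8, 411.1]
eef_rot: [0.004, 2.618, -0.004]
ft_force: [-0.4, 0.9, 0.7]
grip_width: -0.1
finger_force: 0.0
t: 40.12
position: [513.9, 231.7, 426.5]
eef_rot: [0.005, 2.617, -0.003]
ft_force: [0.7, -0.1, -0.6]
grip_width: 0.0
finger_force: 0.0
pocket x 132.8 y 1.2 n 344.3 f u 0.3 y -0.1 n -0.9 grip 0.0 rot [ 0.005  2.617 -0.003] t 40.12
```

```bash
python3 -m jog '0 0 1 0 0;0 0 1 0 0;0 0 1 0 0;0 0 1 0 0;0 0 .5 0 0' >/dev/null
python3 -c "from h import *;pk(230.5)"
python3 -m jog '.4 0 0 0 0;.3 0 0 0 0;0 0 0 0 0' >/dev/null
python3 -c "from h import *;pk(230.5)"
python3 -m jog '.3 0 0 0 0;.3 0 .02 0 0;0 0 0 0 0' >/dev/null
python3 -c "from h import *;pk(230.5)"
python3 - <<'E'
import numpy as np
ph=1.5
for k in range(15):
    p2=ph-.1
    f=lambda p:np.array([110-210*np.cos(p)+8*np.sin(p)+11,49+210*np.sin(p)+8*np.cos(p)])
    d=f(p2)-f(ph);print('%.2f TCP %s  half-step rows x %.2f z %.2f'%(p2,f(p2).round(1),-d[0]/40,-d[1]/40));ph=p2
E
```

```text
pocket x 131.9 y 1.0 n 254.5 f u -0.4 y 0.0 n -0.2 grip 0.4 rot [ 0.004  2.617 -0.003] t 40.85
pocket x 118.8 y 1.4 n 256.2 f u 0.4 y 0.8 n -0.0 grip -0.1 rot [ 4.000e-03  2.615e+00 -1.000e-03] t 41.23
pocket x 106.6 y 1.2 n 255.1 f u 0.3 y 0.0 n 0.1 grip 0.3 rot [ 4.000e-03  2.616e+00 -2.000e-03] t 41.6
1.40 TCP [ 93.2 257.3]  half-step rows x 0.52 z 0.04
1.30 TCP [ 72.5 253.5]  half-step rows x 0.52 z 0.10
1.20 TCP [ 52.4 247.6]  half-step rows x 0.50 z 0.15
1.10 TCP [ 32.9 239.8]  half-step rows x 0.49 z 0.20
1.00 TCP [ 14.3 230. ]  half-step rows x 0.47 z 0.24
0.90 TCP [ -3.3 218.5]  half-step rows x 0.44 z 0.29
0.80 TCP [-19.6 205.2]  half-step rows x 0.41 z 0.33
0.70 TCP [-34.5 190.4]  half-step rows x 0.37 z 0.37
0.60 TCP [-47.8 174.2]  half-step rows x 0.33 z 0.41
0.50 TCP [-59.5 156.7]  half-step rows x 0.29 z 0.44
0.40 TCP [-69.3 138.1]  half-step rows x 0.25 z 0.46
0.30 TCP [-77.3 118.7]  half-step rows x 0.20 z 0.49
0.20 TCP [-83.2  98.6]  half-step rows x 0.15 z 0.50
0.10 TCP [-87.2  77.9]  half-step rows x 0.10 z 0.52
-0.00 TCP [-89.  57.]  half-step rows x 0.05 z 0.52
```

```bash
python3 -m jog '.3 0 0 0 0;.2 0 0 0 0' >/dev/null
python3 -c "from h import *;pk(230.5)"
python3 -m jog '.3 0 0 0 0;.2 0 0 0 0' >/dev/null
python3 -c "from h import *;pk(230.5)"
```

```text
pocket x 96.7 y 1.2 n 254.8 f u 1.9 y -0.0 n -0.8 grip 0.1 rot [ 5.000e-03  2.616e+00 -2.000e-03] t 41.85
pocket x 86.6 y 1.2 n 254.8 f u 2.6 y -0.0 n -1.3 grip -0.1 rot [ 4.000e-03  2.616e+00 -2.000e-03] t 42.1
```

```bash
python3 -m jog '.5 0 .08 0 0;.5 0 .1 0 0;.5 0 .13 0 0;.5 0 .15 0 0;.5 0 .17 0 0' >/dev/null
python3 -c "from h import *;pk(230.5)"
python3 -m jog '.48 0 .2 0 0;.47 0 .2 0 0;.46 0 .23 0 0;.45 0 .25 0 0;.44 0 .27 0 0' >/dev/null
python3 -c "from h import *;pk(230.5)"
```

```text
pocket x 36.4 y 1.4 n 242.0 f u 2.0 y -1.3 n 0.6 grip -0.1 rot [ 4.000e-03  2.616e+00 -2.000e-03] t 42.73
pocket x -9.4 y 1.5 n 218.8 f u -0.9 y -0.4 n -0.9 grip 0.0 rot [ 5.000e-03  2.616e+00 -2.000e-03] t 43.35
```

```bash
python3 -m jog '.41 0 .32 0 0;.4 0 .34 0 0;.38 0 .37 0 0' >/dev/null
python3 -c "from h import *;pk(230.5)"
python3 -m jog '.36 0 .4 0 0;.33 0 .41 0 0;.31 0 .43 0 0' >/dev/null
python3 -c "from h import *;pk(230.5)"
```

```text
pocket x -33.2 y 1.5 n 198.0 f u 0.3 y 1.1 n 0.4 grip 0.1 rot [ 4.000e-03  2.616e+00 -2.000e-03] t 43.73
pocket x -53.0 y 1.5 n 173.0 f u -0.2 y -0.3 n 0.9 grip 0.3 rot [ 4.000e-03  2.616e+00 -2.000e-03] t 44.1
```

```bash
python3 -m jog '.28 0 .44 0 0;.26 0 .46 0 0;.23 0 .47 0 0' >/dev/null
python3 -c "from h import *;pk(230.5)"
python3 -m jog '.2 0 .49 0 0;.16 0 .49 0 0;.12 0 .5 0 0' >/dev/null
python3 -c "from h import *;pk(230.5)"
python3 -m jog '.05 0 .4 0 0;0 0 .3 0 0;0 0 .2 0 0' >/dev/null
python3 -c "from h import *;pk(230.5)"
```

```text
pocket x -68.2 y 1.5 n 145.5 f u 0.2 y 0.2 n 0.7 grip 0.3 rot [ 5.000e-03  2.616e+00 -2.000e-03] t 44.48
pocket x -77.6 y 1.4 n 115.9 f u -0.5 y -0.4 n 1.4 grip 0.2 rot [ 5.000e-03  2.616e+00 -2.000e-03] t 44.85
pocket x -78.3 y 1.4 n 98.2 f u -0.4 y -0.8 n 1.1 grip 0.1 rot [ 5.000e-03  2.616e+00 -2.000e-03] t 45.23
```

```bash
python3 -m jog '0 0 .4 0 0;0 0 .4 0 0;0 0 .3 0 0;0 0 .3 0 0' >/dev/null
python3 -c "from h import *;pk(230.5)"
python3 -m jog '0 0 .15 0 0;0 0 .15 0 0;0 0 .15 0 0' >/dev/null
python3 -c "from h import *;pk(230.5)"
python3 -m jog '0 0 .1 0 0;0 0 .1 0 0' >/dev/null
python3 -c "from h import *;pk(230.5)"
```

```text
pocket x -78.4 y 1.3 n 70.1 f u -1.3 y 0.1 n 0.6 grip -0.3 rot [ 5.000e-03  2.616e+00 -2.000e-03] t 45.73
pocket x -78.3 y 1.3 n 61.5 f u -1.1 y 0.5 n 1.3 grip 0.3 rot [ 4.000e-03  2.616e+00 -2.000e-03] t 46.1
pocket x -78.3 y 1.3 n 57.5 f u -0.6 y 0.1 n 1.6 grip -0.1 rot [ 5.000e-03  2.616e+00 -2.000e-03] t 46.35
```

```bash
python3 -m jog '0 0 .06 0 0;0 0 0 0 0' >/dev/null
python3 -c "from h import *;pk(230.5)"
python3 -m jog '0 0 .06 0 0;0 0 0 0 0' >/dev/null
python3 -c "from h import *;pk(230.5)"
python3 -m jog '0 0 .06 0 0;0 0 0 0 0' >/dev/null
python3 -c "from h import *;pk(230.5)"
```

```text
pocket x -78.2 y 1.3 n 56.3 f u -0.4 y -0.2 n -0.6 grip 0.3 rot [ 5.000e-03  2.616e+00 -2.000e-03] t 46.6
pocket x -78.1 y 1.3 n 55.6 f u -1.8 y -1.1 n 11.0 grip 0.2 rot [ 4.000e-03  2.615e+00 -2.000e-03] t 46.85
pocket x -78.0 y 1.4 n 55.3 f u -4.2 y -2.6 n 33.2 grip 0.2 rot [ 4.000e-03  2.615e+00 -1.000e-03] t 47.1
```

```bash
python3 -m jog '0 0 -.3 0 0;0 0 -1 0 0;0 0 -1 0 0;0 0 -1 0 0;0 0 -1 0 0' >/dev/null
python3 -m jog '0 0 -1 0 0;0 0 -1 0 0;0 0 0 0 0'
python3 - <<'E'
from h import *
f=grab_frame('scene');cv2.imwrite('pics/scene9.png',f);d=grab_frame('side');cv2.imwrite('pics/side9.png',d)
P={}
for nm,im,old in(('scene',f,'pics/scene0.png'),('side',d,'pics/side0.png')):
    m=camera_model(nm);T=np.linalg.inv(np.array(m['pose']))
    def pr(x):
        c=T@np.append(x,1);return np.array([m['cx']+m['fx']*c[0]/-c[2],m['cy']-m['fy']*c[1]/-c[2]])
    e=pr(np.array([571,230.5,62])+(-125)*u+51*n);print(nm,'tab expected',e.round(1))
    x,y=e.astype(int);w=im[y-15:y+16,x-20:x+21];dk=(cv2.cvtColor(w,cv2.COLOR_BGR2HSV)[:,:,2]<55).astype(np.uint8)
    k,l,st,ce=cv2.connectedComponentsWithStats(dk)
    for i in range(1,k):
        if st[i,4]>15: print('  dark',st[i].tolist(),(ce[i]+[x-20,y-15]).round(1))
    for c in('red','blue'):
        k,l,st,ce=cv2.connectedComponentsWithStats(mask(im,c));print('  ',c,[(st[i,4].item(),ce[i].round().tolist()) for i in range(1,k) if st[i,4]>150])
E
```

```text
t: 48.1
position: [413.3, 232.7, 179.9]
eef_rot: [0.004, 2.614, 0.0]
ft_force: [0.9, -0.2, -0.1]
grip_width: -0.2
finger_force: 0.0
scene tab expected [337.8 312.5]
  dark [15, 1, 14, 29, 56] [338.9 312.7]
   red []
   blue [(1703, [135.0, 20.0]), (844, [198.0, 31.0]), (1035, [475.0, 28.0]), (216, [122.0, 64.0]), (277, [446.0, 332.0])]
side tab expected [207.5 196.9]
   red []
   blue [(476, [92.0, 10.0]), (399, [6.0, 71.0]), (626, [38.0, 67.0]), (2081, [74.0, 110.0]), (1463, [21.0, 133.0]), (8429, [482.0, 371.0])]
```

```bash
python3 -c "from bench import robot;print(robot.sign_off())"
```

```text
the job is handed in; nothing more can be done
None
```

I laid the blue and then the red case flat in the two free pockets and pressed the lid down to its stop, then handed the job in at about 48 s; I have no verdict from the judging, and the shut lid was confirmed only by the force at the stop and the tab's position in one camera view.

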